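Hang a board carrier beside the magnifier on a sprung hook

TASK

Take the circuit-board carrier out of its slotted block and hang it by its eye on the hook, in front of the magnifier that already hangs there. A spring presses the magnifier against the hook's upturned tip, so push it back gently with the carrier itself, lower the carrier just clear behind the tip until you feel its eye bear on the hook bar, and only then let go. Press on the hook with less than 10 N, do not drive the spring to its stop, keep the magnifier on the hook, and leave the other things on the bench alone.

Things in the scene. Friction and masses are not known exactly. Their poses are not given: they have to be found in the camera images.
- carrier: Circuit-board carrier: upright white plastic plate with a green board, 6 mm thick (x), 0.14 kg. Origin: middle of its bottom edge; y width, z up. In mm from the bottom: board part 90 wide, z 0-66; rectangular eye hole through it 22 wide, z 66-110, side bars 11 wide; top bar of the eye 44 wide, z 110-120; grip tab above. Starts upright in the slotted block. Either face may point to the robot.
- carrier_tab (a point): Middle of the carrier's grip tab (20 mm wide in y, 6 mm thick in x, z 120-162 mm above the carrier's origin); this point is at z 150 mm. Grip it from above with the fingers closing along the carrier's y; keep the fingertips above z 122 so that they clear the magnifier.
- carrier_eye (a point): Bearing point of the carrier's eye: middle of the hole's top edge, 110 mm above the carrier's origin; axes as the carrier's.
- rack: Slotted grey block holding the carrier, fixed; 70 (x) x 130 (y) x 30 mm high. Slot along its y, 7.5 mm wide, 110 long, its floor 6 mm above the bench. Origin: centre of the underside. Lift the carrier straight up by more than 35 mm to clear it.
- stand: Hook stand, fixed: 150 x 160 x 14 mm base, post 20 x 40 mm, 240 mm high, and a hook arm along the stand's -x, roughly to the robot. Origin: underside of the base, below the arm's root. The arm is a 10 x 10 mm square bar, top 210 mm above the bench at its nominal height; it is clamped in a slot, so its real height is anywhere within 6 mm of that and is not reported: feel for it.
- hook_tip (a point): End of the hook arm at nominal height: stand x -106, y 0, z 210 mm (bar top). The last 6 mm of the bar (x -106 to -100) are an upturned tip 9 mm higher than the bar's top and 10 mm wide. To pass over the tip, the carrier's bearing point must be 9 to 34 mm above the bar's top.
- hook_seat (a point): Stand x -97, y 0, z 210 mm, axes as the stand's; +x is the push-on direction. Where the bearing point of a 6 mm thick item lies when it hangs right behind the upturned tip, arm at nominal height. The carrier clears the tip's back once its bearing point is beyond x = 0 here; the magnifier then sits 6 mm farther back.
- magnifier: Hand magnifier already hanging on the bar, black, 6 mm thick (x), 0.12 kg. Origin: centre of its round 76 mm lens. Above it a telescopic handle with an eye: hole 24 wide x 40 mm high in a 44 mm wide head, top bar 10 mm high. The eye's top edge rests on the bar, 118 to 134 mm above the lens centre (pulled out by an unknown amount; stiff), so its pose does not tell the bar's height.
- pusher (a joint): How far (m) the sprung black pusher plate on the bar is pushed back (+x of the stand): 0 with the magnifier alone, its front then 94 mm before the stand's origin. The plate (44 mm wide, 14 mm below to 9 mm above the bar's top) presses the magnifier against the tip: about 2.4 N at 0, 0.12 N more per mm, lightly damped, hard stop at 0.030. Reads 0.006 with the carrier hung behind the tip.
- meter: Yellow and black multimeter lying on the bench, 170 x 85 x 50 mm; leave alone. Origin: centre of underside.
- driver: Red-handled screwdriver, 180 mm, lying along its x; leave alone.
- flux: Small jar, 48 mm diameter, 55 mm high; leave alone. Origin: centre of underside.
Mind the look-alikes: they are no part of the job. What is shaped like the part that bears magnifier but purple is not meant.

How it is judged:
By the outcome, as a careful person would: the job done as asked, in the order asked, and still so for the second after the job is handed in, with the robot touching nothing.
It also fails if it takes over 72 s, if anything falls off the work surface, if the arm or the gripper's body presses on something with over 40 N, if the wrist force passes 120 N, or if a joint passes its speed limit or range.

ROBOT

A 6-joint arm with a two-finger parallel gripper is mounted at the origin on the work surface. World frame = base frame: x ahead of the robot, y to its left, z up, the work surface at z = 0. Lengths are in m, angles in rad, forces in N, time in s.
With the tool pointing down it reaches from about 0.3 to 0.75 m from the base axis. Payload 8.5 kg.
Tool frame: the origin (TCP) lies midway between the tips of the shut fingers; the grasp point (between the pads) lies 19 mm behind it (bot.hold_point_z is the z of the grasp point in the tool frame, in m); z points along the fingers, y is the line along which they close (so a half turn about z gives the same grasp; the last joint's range is limited). The gripper opens to 85 mm and grips with 20 to 120 N. Pads are 22 mm wide; open, the fingers measure 114 mm over their backs; the gripper's body (76 mm by 85 mm) begins 54 mm behind the grasp point. The pads swing forward as they close: fully open they stand 13 mm farther back than shut.
Start: joints at [1.094, 0.381, 1.297, -0, 1.464, -0.215], TCP at [0.142, 0.531, 0.231] pointing down, gripper open.
Joint ranges: [-3.11, 3.11], [-0.89, 2.33], [0.22, 2.48], [-1.42, 4.56], [0.17, 2.85], [-2.88, 2.88]. Speed limits (rad/s): [2.39, 2.39, 3.14, 3.14, 3.14, 3.14].

INTERFACE

Orientations are given as a 3x3 rotation matrix whose columns are the frame's x, y, z axes.
In Python, from rig import bot, imaging, order gives the robot as it stands.
- The arm moves only by the tool move_arm, never from a script. Its argument "plan" is a list of rows, each an object of numbers: "dx", "dy", "dz": the shift along the tool's x, y, z scaled (see below); "rx", "ry", "rz": the turn, a rotation vector about the tool's x, y, z scaled (see below); "grip": the closure, from -1 (fully open) to 1 (shut). In form: [{"dx": .., "dy": .., "dz": .., "rx": .., "ry": .., "rz": .., "grip": ..}, ...]. A call has 1 to 12 rows; each row is the pose to reach, as a shift and turn from the pose commanded when the call began, along the tool's axes at that moment, turning the shorter way round; what a row does not reach only later rows make up. The controller multiplies each number of a shift by 10 cm and each number of a turn by pi rad. A row lasts 1/12 s, in which the tool goes at most 41.7 mm and 7.16 degrees, less where a joint would pass 70% of its speed; a pose out of reach is approached as far as the arm can. A call with a number of a shift or a turn outside -1 to 1 is refused whole. A call with a gripper value outside its range is refused whole. The fingers move at their own pace and stop on an object; the grip force is fixed at half the most. Time passes only in rows, so rows that repeat a pose let the fingers close. It gives the time, the measured TCP pose, the force, the opening and the grip force at its end, in the units of the state.
- bot.state(): the state, without advancing time (a new reading comes with each control period).
- imaging.snapshot(name): name is "side" or "top"; returns the picture (384x512x3 uint8, red, green, blue); there is no depth.
- imaging.camera_params(name): a dict with "intrinsics" (3x3 intrinsics, pixels), "eye" and "rotation" of the camera in the world. Camera axes: x right, y down, z forward; pixel columns grow to the right and rows downward; lengths in m; the calibration is good to about 2 mm. A picture is of the moment at which its call begins. camera_params takes no time and is no camera call.
- order.sign_off(): hands the job in; it is judged then, once.
The state is a dict: "time_s": time; "joints": joint angles; "qvel": joint speeds; "joint_torque": joint torques, N m; "tool_pos": TCP position; "ee_rot": TCP orientation; "wrist_force": force on the tool from outside, world axes, zero at the start; "torque": the same for the moment, N m; "finger_gap": finger opening in m; "gripper_force": force on a finger pad.
Only numpy, scipy, OpenCV 4.12 (cv2) and the standard library are available. Lean on these libraries where they do the work, as an engineer would, in place of code of your own. Each camera call takes 0.05 s, during which the arm holds its last target. There are 200 camera calls.

## Working session

There is one attempt and no reset: what is moved stays moved. The work goes in short steps, Python scripts to look and compute and a tool call to move; the robot and the scene stay as the last step left them, time stands still between calls to the robot, and variables do not carry over. Pictures are saved under pics/ and viewed, at most 10 in all, crops included, and the job is handed in when it is done.

Besides the shell and the picture viewer there is one more tool, called after ">>>" as name(argument=value, ...), one argument or row to a line, values as JSON. move_arm: Moves the arm, as the interface text tells. Shifts and turns lie within -1 to 1; 1 stands for 10 cm of shift or pi rad of turn. Its arguments: {"type":"object","properties":{"plan":{"type":"array","items":{"type":"object","properties":{"dx":{"type":"number"},"dy":{"type":"number"},"dz":{"type":"number"},"rx":{"type":"number"},"ry":{"type":"number"},"rz":{"type":"number"},"grip":{"type":"number"}}}}},"required":["plan"]}

```bash
mkdir -p pics
python3 - <<'E'
from rig import bot, imaging
import cv2,numpy as np
for n in("side","top"):
    im=imaging.snapshot(n); cv2.imwrite(f"pics/{n}0_raw.png",im[...,::-1])
    cv2.imwrite(f"pics/{n}0.png",cv2.resize(im[...,::-1],(800,600),interpolation=cv2.INTER_CUBIC))
    p=imaging.camera_params(n); print(n,{k:np.round(v,4).tolist() for k,v in p.items()})
s=bot.state(); print(s, bot.hold_point_z)
E
```

```text
side {'intrinsics': [[374.5291, 0.0, 253.6536], [0.0, 374.5291, 188.1176], [0.0, 0.0, 1.0]], 'eye': [0.1351, -0.5039, 0.8651], 'rotation': [[0.8098, -0.4307, 0.3984], [-0.5866, -0.5851, 0.56], [-0.0081, -0.6872, -0.7265]]}
top {'intrinsics': [[407.2184, 0.0, 256.1568], [0.0, 407.2184, 190.0292], [0.0, 0.0, 1.0]], 'eye': [0.3635, 0.041, 1.2638], 'rotation': [[0.0223, -0.9881, 0.1522], [-0.9998, -0.0221, 0.0035], [-0.0001, -0.1522, -0.9883]]}
{'time_s': 0.1, 'joints': array([ 1.09369590e+00,  3.81143622e-01,  1.29816583e+00,  1.19967304e-05,
        1.46359268e+00, -2.15264768e-01]), 'qvel': array([ 0.0004173 , -0.00112352, -0.00265374,  0.00063474, -0.00014733,
        0.00026688]), 'joint_torque': array([ 4.41504351e-03, -4.49219477e+01, -2.31659496e+01, -1.92313191e-04,
        3.63977226e-03, -8.53797860e-05]), 'tool_pos': array([0.14222838, 0.53102351, 0.23077192]), 'ee_rot': array([[-9.65916015e-01,  2.58854936e-01, -6.11917727e-04],
       [ 2.58855496e-01,  9.65915365e-01, -1.15777643e-03],
       [ 2.91364590e-04, -1.27671306e-03, -9.99999143e-01]]), 'wrist_force': array([ 0.55042599, -0.41406334,  0.14120777]), 'torque': array([ 0.01856147, -0.04589783, -0.03819025]), 'gripper_force': 0.0, 'finger_gap': 0.0853500929808844} -0.0187
```

View pics/side0.png

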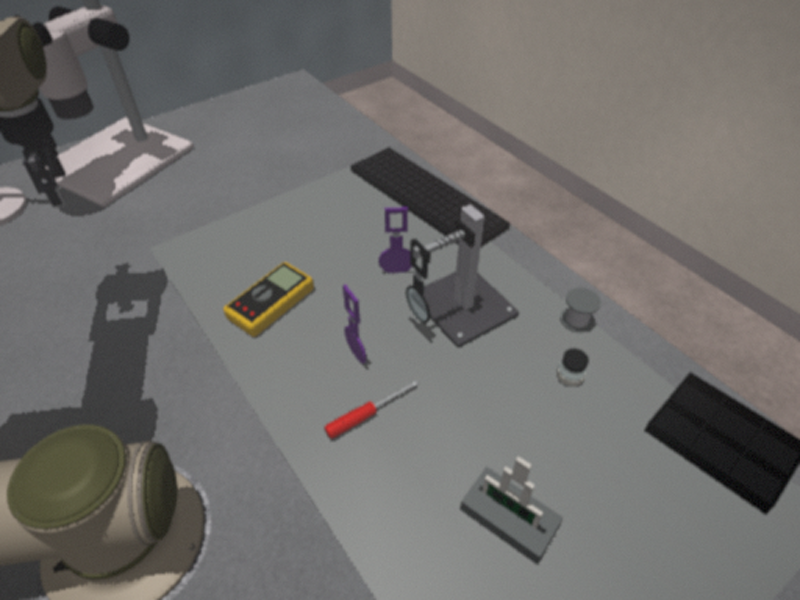

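View pics/top0.png

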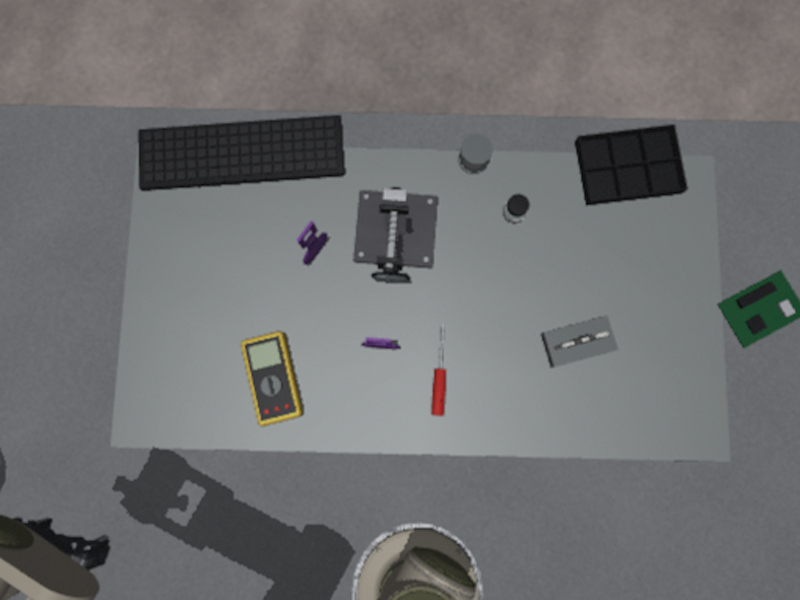

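The side view shows the white carrier in the grey block at about (515,500) and the stand with the black magnifier at (455,270). In the top view the block is at (580,341) and the hook tip at (391,275). The purple pieces are decoys. I'll enlarge crops next.

```bash
cat > h.py <<'E'
from rig import bot, imaging
import cv2,numpy as np
def comp(specs,out,src=None):
    tiles=[]
    for n,x0,y0,w,h,s in specs:
        im=(cv2.imread(src[n]) if src else imaging.snapshot(n)[...,::-1])
        t=cv2.resize(np.ascontiguousarray(im[y0:y0+h,x0:x0+w]),(w*s,h*s),interpolation=cv2.INTER_CUBIC)
        for k in range(0,w,10): cv2.line(t,(k*s,0),(k*s,6),(0,255,255),1); cv2.putText(t,str(x0+k),(k*s,16),0,.35,(0,255,255),1)
        for k in range(0,h,10): cv2.line(t,(0,k*s),(6,k*s),(0,255,255),1); cv2.putText(t,str(y0+k),(8,k*s+4),0,.35,(0,255,255),1)
        tiles.append(t)
    cv2.imwrite(out,np.hstack(tiles))
def proj(n,P):
    p=imaging.camera_params(n);c=(np.atleast_2d(P)-p["eye"])@p["rotation"]
    q=c@np.array(p["intrinsics"]).T; return q[:,:2]/q[:,2:]
E
python3 - <<'E'
from h import *
src={"side":"pics/side0_raw.png","top":"pics/top0_raw.png"}
comp([("top",340,195,60,50,6),("side",290,285,73,83,6)][:1]+[("side",290,288,73,75,6)] if 0 else [("top",342,196,56,75,7),("side",292,288,56,75,7)],"pics/rack.png",src)
comp([("top",222,115,60,75,6),("side",252,125,73,75,6)],"pics/stand.png",src)
E
```

```text
(no output)
```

View pics/rack.png

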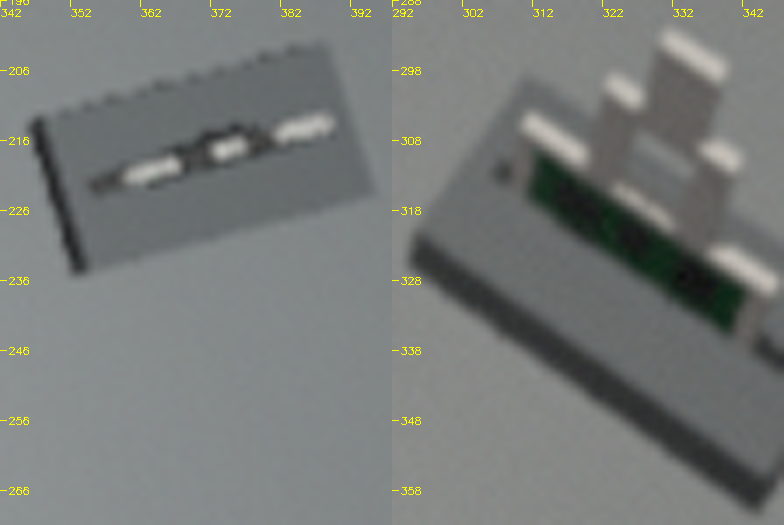

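View pics/stand.png

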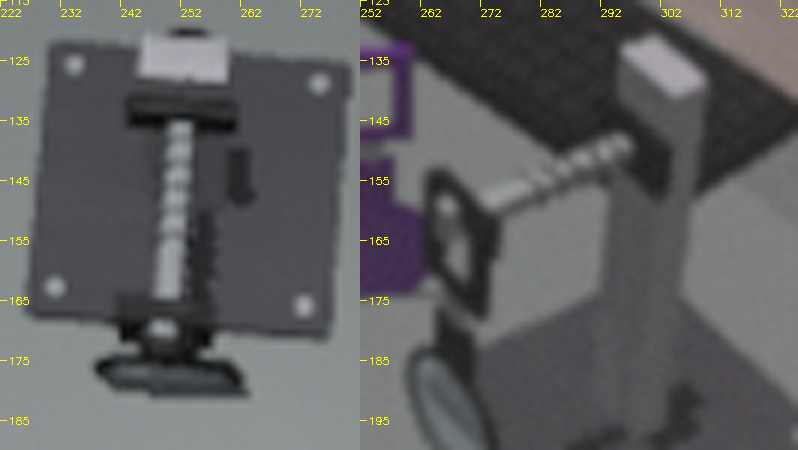

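```bash
cat > fit.py <<'E'
from h import *
from scipy.optimize import least_squares
def T(l): return [(342+(a+.5)/7-.5,196+(b+.5)/7-.5) for a,b in l]
def S(l): return [(292+(a-392+.5)/7-.5,288+(b+.5)/7-.5) for a,b in l]
def T2(l): return [(222+(a+.5)/6-.5,115+(b+.5)/6-.5) for a,b in l]
def S2(l): return [(252+(a-360+.5)/6-.5,125+(b+.5)/6-.5) for a,b in l]
def W(p,L):
    c,s=np.cos(p[2]),np.sin(p[2]);L=np.array(L,float)
    return np.c_[p[0]+c*L[:,0]-s*L[:,1],p[1]+s*L[:,0]+c*L[:,1],L[:,2]]
def fit(obs,p0):
    f=lambda p:np.concatenate([(proj(n,W(p,L))-np.array(px)).ravel() for n,L,px in obs])
    r=least_squares(f,p0,loss='soft_l1'); print(np.round(r.x,4),"px res",np.round(f(r.x),1)); return r.x
a,b=.035,.065
# rack: far-left, far-right, near-right, near-left of the top face
fit([("top",[(a,b,.03),(a,-b,.03),(-a,-b,.03),(-a,b,.03)],T([(45,120),(327,42),(375,192),(85,266)])),
     ("side",[(a,b,.03),(-a,b,.03)],S([(527,80),(415,235)]))],[.4,-.3,.2])
fit([("top",[(0,0,.168)],T([(229,148)])),("side",[(0,0,.168),(0,.0165,.126),(0,-.0165,.126),(0,.0335,.072),(0,-.0335,.072)],
   S([(695,54),(624,92),(720,154),(555,137),(745,268)]))],[.4,-.3,.2])
a,b=.075,.08
p=fit([("top",[(a,b,.014),(a,-b,.014),(-a,-b,.014),(-a,b,.014)],T2([(50,43),(350,65),(328,340),(27,317)]))],[.65,.05,0])
# tip triangulation
o={"top":T2([(162,328)])[0],"side":S2([(448,206)])[0]}
r=least_squares(lambda q:np.concatenate([proj(n,q)[0]-o[n] for n in o]),[.55,.05,.2]);print("tip",r.x,r.fun)
# bar line yaw at z=.21 from top
K=imaging.camera_params("top")
def back(n,px,z):
    k=imaging.camera_params(n);d=k["rotation"]@np.linalg.solve(k["intrinsics"],[*px,1]);return k["eye"]+d*(z-k["eye"][2])/d[2]
A,B=[back("top",q,.21) for q in T2([(180,120),(167,300)])];print("bar",A,B,np.arctan2((A-B)[1],(A-B)[0]))
print("tip@.219",back("top",o["top"],.219),"post",back("top",T2([(185,58)])[0],.24))
c,s=np.cos(p[2]),np.sin(p[2]);d=r.x[:2]-p[:2];print("tip in base",c*d[0]+s*d[1],-s*d[0]+c*d[1])
E
python3 fit.py
```

```text
[ 0.4757 -0.3074  0.2933] px res [-0.1 -0.1  0.3 -0.4  0.7  0.3  1.2  1.3 -0.2 -1.1 -0.1 -0.7]
[ 0.4739 -0.3035  0.2723] px res [10.5 -2.4 -0.4  0.1 -0.1 -0.2 -0.1  0.1  0.1  0.3 -0.6 -0.3]
[ 0.6956  0.0583 -0.0553] px res [-0.  -0.2  0.  -0.1  0.4  0.2 -0.4  0.1]
tip [0.58102773 0.06570565 0.2107682 ] [ 0.07610429 -0.13122809 -0.14609614  0.03026047]
bar [0.6755262  0.06027368 0.21      ] [0.59345584 0.06402965 0.21      ] -0.04573330106986314
tip@.219 [0.57897288 0.06570276 0.219     ] post [0.69454237 0.05822129 0.24      ]
tip in base -0.11481040629452775 0.0010197790161690723
```

>>> move_arm(
  plan=[
    {"dx":0,"dy":-0.3,"dz":-0.4,"grip":-1},
    {"dx":-0.35,"dy":-0.5,"dz":-0.7,"grip":-1},
    {"dx":-0.6,"dy":-0.8,"dz":-1,"grip":-1},
    {"dx":-0.75,"dy":-1,"dz":-1,"grip":-1},
    {"dx":-0.75,"dy":-1,"dz":-1,"grip":-1},
  ],
)

```text
validation failed for argument at $.pl...
```

```bash
sed -i 's/T(\[(229,148)\])/T([(303,128)])/' fit.py; python3 fit.py | sed -n 2p; python3 -c "
from rig import bot;s=bot.state();print(s['time_s'],s['joints'],s['tool_pos'],s['wrist_force'])"
```

```text
[ 0.4743 -0.3038  0.2731] px res [ 0.   0.2 -0.2  0.1  0.2 -0.3  0.2  0.1  0.3  0.3 -0.3 -0.3]
0.1 [ 1.09369590e+00  3.81143622e-01  1.29816583e+00  1.19967304e-05
  1.46359268e+00 -2.15264768e-01] [0.14222838 0.53102351 0.23077192] [ 0.55042599 -0.41406334  0.14120777]
```

>>> move_arm(
  plan=[
    {"dx":0.0,"dy":-0.3,"dz":-0.4,"rx":0.0,"ry":0.0,"rz":0.0,"grip":-1.0},
    {"dx":-0.35,"dy":-0.5,"dz":-0.7,"rx":0.0,"ry":0.0,"rz":0.0,"grip":-1.0},
    {"dx":-0.6,"dy":-0.8,"dz":-1.0,"rx":0.0,"ry":0.0,"rz":0.0,"grip":-1.0},
    {"dx":-0.75,"dy":-1.0,"dz":-1.0,"rx":0.0,"ry":0.0,"rz":0.0,"grip":-1.0},
    {"dx":-0.75,"dy":-1.0,"dz":-1.0,"rx":0.0,"ry":0.0,"rz":0.0,"grip":-1.0},
  ],
)

```text
time_s: 0.52
tool_pos: [0.1907, 0.4122, 0.3343]
ee_rot: [[-0.965, 0.262, 0.004], [0.262, 0.965, 0.003], [-0.003, 0.004, -1.0]]
wrist_force: [0.7, 0.6, 0.8]
finger_gap: 0.0854
gripper_force: 0.0
```

>>> move_arm(
  plan=[
    {"dx":-0.25,"dy":-0.33,"dz":0.0,"rx":0.0,"ry":0.0,"rz":0.0,"grip":-1.0},
    {"dx":-0.5,"dy":-0.66,"dz":0.0,"rx":0.0,"ry":0.0,"rz":0.0,"grip":-1.0},
    {"dx":-0.75,"dy":-1.0,"dz":0.0,"rx":0.0,"ry":0.0,"rz":0.0,"grip":-1.0},
    {"dx":-0.75,"dy":-1.0,"dz":0.0,"rx":0.0,"ry":0.0,"rz":0.0,"grip":-1.0},
  ],
)

```text
time_s: 0.85
tool_pos: [0.2373, 0.2949, 0.3311]
ee_rot: [[-0.964, 0.265, 0.0], [0.265, 0.964, -0.002], [-0.001, -0.002, -1.0]]
wrist_force: [-0.2, 1.5, 0.7]
finger_gap: 0.0855
gripper_force: 0.0
```

>>> move_arm(
  plan=[
    {"dx":-0.25,"dy":-0.33,"dz":0.0,"rx":0.0,"ry":0.0,"rz":0.0,"grip":-1.0},
    {"dx":-0.5,"dy":-0.66,"dz":0.0,"rx":0.0,"ry":0.0,"rz":0.0,"grip":-1.0},
    {"dx":-0.75,"dy":-1.0,"dz":0.0,"rx":0.0,"ry":0.0,"rz":0.0,"grip":-1.0},
    {"dx":-0.75,"dy":-1.0,"dz":0.0,"rx":0.0,"ry":0.0,"rz":0.0,"grip":-1.0},
  ],
)

```text
time_s: 1.18
tool_pos: [0.2845, 0.1782, 0.3309]
ee_rot: [[-0.963, 0.268, -0.0], [0.268, 0.963, -0.002], [-0.0, -0.002, -1.0]]
wrist_force: [-0.2, 1.1, -0.1]
finger_gap: 0.0854
gripper_force: 0.0
```

>>> move_arm(
  plan=[
    {"dx":-0.25,"dy":-0.33,"dz":0.0,"rx":0.0,"ry":0.0,"rz":0.0,"grip":-1.0},
    {"dx":-0.5,"dy":-0.66,"dz":0.0,"rx":0.0,"ry":0.0,"rz":0.0,"grip":-1.0},
    {"dx":-0.75,"dy":-1.0,"dz":0.0,"rx":0.0,"ry":0.0,"rz":0.0,"grip":-1.0},
    {"dx":-0.75,"dy":-1.0,"dz":0.0,"rx":0.0,"ry":0.0,"rz":0.0,"grip":-1.0},
  ],
)

```text
time_s: 1.52
tool_pos: [0.3309, 0.0621, 0.3307]
ee_rot: [[-0.964, 0.267, -0.001], [0.267, 0.964, -0.001], [0.001, -0.002, -1.0]]
wrist_force: [-0.1, -0.2, -0.7]
finger_gap: 0.0852
gripper_force: 0.0
```

>>> move_arm(
  plan=[
    {"dx":-0.25,"dy":-0.33,"dz":0.0,"rx":0.0,"ry":0.0,"rz":0.0,"grip":-1.0},
    {"dx":-0.5,"dy":-0.66,"dz":0.0,"rx":0.0,"ry":0.0,"rz":0.0,"grip":-1.0},
    {"dx":-0.75,"dy":-1.0,"dz":0.0,"rx":0.0,"ry":0.0,"rz":0.0,"grip":-1.0},
    {"dx":-0.75,"dy":-1.0,"dz":0.0,"rx":0.0,"ry":0.0,"rz":0.0,"grip":-1.0},
  ],
)

```text
time_s: 1.85
tool_pos: [0.3772, -0.0535, 0.3302]
ee_rot: [[-0.965, 0.264, -0.002], [0.264, 0.965, -0.0], [0.002, -0.001, -1.0]]
wrist_force: [-0.8, 0.4, -1.2]
finger_gap: 0.0856
gripper_force: 0.0
```

>>> move_arm(
  plan=[
    {"dx":-0.25,"dy":-0.33,"dz":0.0,"rx":0.0,"ry":0.0,"rz":0.0,"grip":-1.0},
    {"dx":-0.5,"dy":-0.66,"dz":0.0,"rx":0.0,"ry":0.0,"rz":0.0,"grip":-1.0},
    {"dx":-0.75,"dy":-1.0,"dz":0.0,"rx":0.0,"ry":0.0,"rz":0.0,"grip":-1.0},
    {"dx":-0.75,"dy":-1.0,"dz":0.0,"rx":0.0,"ry":0.0,"rz":0.0,"grip":-1.0},
  ],
)

```text
time_s: 2.18
tool_pos: [0.4238, -0.1695, 0.3294]
ee_rot: [[-0.965, 0.263, -0.002], [0.263, 0.965, 0.001], [0.002, -0.0, -1.0]]
wrist_force: [-0.8, 0.4, -0.4]
finger_gap: 0.0851
gripper_force: 0.0
```

>>> move_arm(
  plan=[
    {"dx":-0.85,"dy":-1.0,"dz":0.0,"rx":0.0,"ry":0.0,"rz":-0.172,"grip":-0.6},
    {"dx":-0.85,"dy":-1.0,"dz":0.0,"rx":0.0,"ry":0.0,"rz":-0.172,"grip":-0.6},
    {"dx":-0.85,"dy":-1.0,"dz":0.5,"rx":0.0,"ry":0.0,"rz":-0.172,"grip":-0.6},
    {"dx":-0.85,"dy":-1.0,"dz":0.7,"rx":0.0,"ry":0.0,"rz":-0.172,"grip":-0.6},
    {"dx":-0.85,"dy":-1.0,"dz":0.7,"rx":0.0,"ry":0.0,"rz":-0.172,"grip":-0.6},
    {"dx":-0.85,"dy":-1.0,"dz":0.7,"rx":0.0,"ry":0.0,"rz":-0.172,"grip":-0.6},
    {"dx":-0.85,"dy":-1.0,"dz":0.7,"rx":0.0,"ry":0.0,"rz":-0.172,"grip":-0.6},
    {"dx":-0.85,"dy":-1.0,"dz":0.7,"rx":0.0,"ry":0.0,"rz":-0.172,"grip":-0.6},
  ],
)

```text
time_s: 2.85
tool_pos: [0.4785, -0.2828, 0.2625]
ee_rot: [[-0.962, -0.274, 0.002], [-0.274, 0.962, -0.001], [-0.001, -0.002, -1.0]]
wrist_force: [-0.5, -0.6, 0.3]
finger_gap: 0.068
gripper_force: 0.0
```

```bash
cat >> h.py <<'E'
def delta(target):
    s=bot.state();R=s["ee_rot"];print("t",round(s["time_s"],2),"pos",np.round(s["tool_pos"],4),"yaw_y",np.degrees(np.arctan2(R[1,1],R[0,1])).round(2),"tilt",R[:2,2].round(4),"gap",round(s["finger_gap"],4),"F",s["wrist_force"].round(2),"M",s["torque"].round(3))
    print("tool shift units",np.round(R.T@(np.array(target)-s["tool_pos"])*10,3)); return s
E
python3 -c "
from h import *
delta([.4743,-.3038,.137])"
```

```text
t 2.85 pos [ 0.4785 -0.2828  0.2625] yaw_y 105.92 tilt [ 0.0017 -0.0014] gap 0.068 F [-0.48 -0.64  0.34] M [-0.012  0.001  0.049]
tool shift units [ 0.099 -0.188  1.256]
```

>>> move_arm(
  plan=[
    {"dx":0.1,"dy":-0.19,"dz":0.0,"rx":0.0,"ry":0.0,"rz":0.0,"grip":-0.6},
    {"dx":0.1,"dy":-0.19,"dz":0.3,"rx":0.0,"ry":0.0,"rz":0.0,"grip":-0.6},
    {"dx":0.1,"dy":-0.19,"dz":0.6,"rx":0.0,"ry":0.0,"rz":0.0,"grip":-0.6},
    {"dx":0.1,"dy":-0.19,"dz":0.8,"rx":0.0,"ry":0.0,"rz":0.0,"grip":-0.6},
    {"dx":0.1,"dy":-0.19,"dz":1.0,"rx":0.0,"ry":0.0,"rz":0.0,"grip":-0.6},
    {"dx":0.1,"dy":-0.19,"dz":1.0,"rx":0.0,"ry":0.0,"rz":0.0,"grip":-0.6},
    {"dx":0.1,"dy":-0.19,"dz":1.0,"rx":0.0,"ry":0.0,"rz":0.0,"grip":-0.6},
    {"dx":0.1,"dy":-0.19,"dz":1.0,"rx":0.0,"ry":0.0,"rz":0.0,"grip":-0.6},
  ],
)

```text
time_s: 3.52
tool_pos: [0.4743, -0.3046, 0.1634]
ee_rot: [[-0.961, -0.275, 0.002], [-0.275, 0.961, -0.002], [-0.002, -0.003, -1.0]]
wrist_force: [-1.1, -0.0, -1.1]
finger_gap: 0.0683
gripper_force: 0.0
```

```bash
python3 -c "
from h import *
delta([.4743,-.3038,.137])
comp([('side',285,255,80,95,6)],'pics/g1.png')"
```

```text
t 3.52 pos [ 0.4743 -0.3046  0.1634] yaw_y 105.96 tilt [ 0.0025 -0.0024] gap 0.0683 F [-1.1  -0.01 -1.11] M [ 0.024 -0.004 -0.004]
tool shift units [-0.002  0.009  0.264]
```

View pics/g1.png

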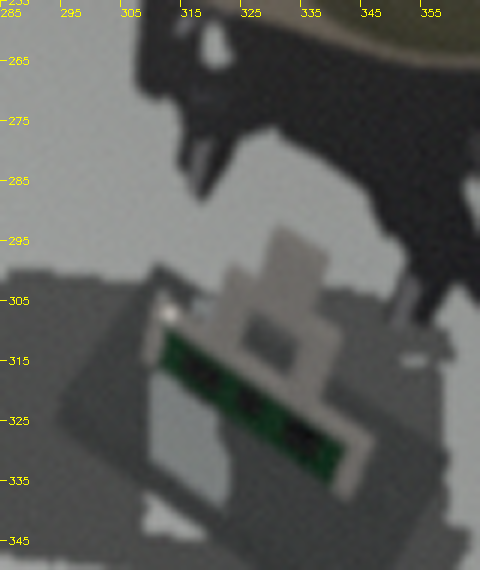

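The picture shows the fingertips at (318,287) and (353,307), straddling the tab top at about (332,295). I'll go down and close.

>>> move_arm(
  plan=[
    {"dx":0.0,"dy":0.01,"dz":0.13,"rx":0.0,"ry":0.0,"rz":0.0,"grip":-0.6},
    {"dx":0.0,"dy":0.01,"dz":0.26,"rx":0.0,"ry":0.0,"rz":0.0,"grip":-0.6},
    {"dx":0.0,"dy":0.01,"dz":0.26,"rx":0.0,"ry":0.0,"rz":0.0,"grip":-0.6},
    {"dx":0.0,"dy":0.01,"dz":0.26,"rx":0.0,"ry":0.0,"rz":0.0,"grip":-0.2},
    {"dx":0.0,"dy":0.01,"dz":0.26,"rx":0.0,"ry":0.0,"rz":0.0,"grip":0.2},
    {"dx":0.0,"dy":0.01,"dz":0.26,"rx":0.0,"ry":0.0,"rz":0.0,"grip":0.5},
    {"dx":0.0,"dy":0.01,"dz":0.26,"rx":0.0,"ry":0.0,"rz":0.0,"grip":1.0},
    {"dx":0.0,"dy":0.01,"dz":0.26,"rx":0.0,"ry":0.0,"rz":0.0,"grip":1.0},
    {"dx":0.0,"dy":0.01,"dz":0.26,"rx":0.0,"ry":0.0,"rz":0.0,"grip":1.0},
    {"dx":0.0,"dy":0.01,"dz":0.26,"rx":0.0,"ry":0.0,"rz":0.0,"grip":1.0},
    {"dx":0.0,"dy":0.01,"dz":0.26,"rx":0.0,"ry":0.0,"rz":0.0,"grip":1.0},
    {"dx":0.0,"dy":0.01,"dz":0.26,"rx":0.0,"ry":0.0,"rz":0.0,"grip":1.0},
  ],
)

```text
time_s: 4.57
tool_pos: [0.4737, -0.3038, 0.1363]
ee_rot: [[-0.961, -0.275, 0.001], [-0.275, 0.961, -0.001], [-0.001, -0.002, -1.0]]
wrist_force: [-0.4, 0.2, 5.9]
finger_gap: 0.0185
gripper_force: 58.9
```

```bash
python3 -c "
from h import *
delta([.4743,-.3038,.237])"
```

```text
t 4.57 pos [ 0.4737 -0.3038  0.1363] yaw_y 105.96 tilt [ 0.0015 -0.0015] gap 0.0185 F [-0.41  0.19  5.91] M [ 0.042  0.019 -0.006]
tool shift units [-0.007 -0.003 -1.007]
```

>>> move_arm(
  plan=[
    {"dx":0.0,"dy":0.0,"dz":-0.1,"rx":0.0,"ry":0.0,"rz":0.0,"grip":1.0},
    {"dx":0.0,"dy":0.0,"dz":-0.25,"rx":0.0,"ry":0.0,"rz":0.0,"grip":1.0},
    {"dx":0.0,"dy":0.0,"dz":-0.4,"rx":0.0,"ry":0.0,"rz":0.0,"grip":1.0},
    {"dx":0.0,"dy":0.0,"dz":-0.6,"rx":0.0,"ry":0.0,"rz":0.0,"grip":1.0},
    {"dx":0.0,"dy":0.0,"dz":-0.8,"rx":0.0,"ry":0.0,"rz":0.0,"grip":1.0},
    {"dx":0.0,"dy":0.0,"dz":-1.0,"rx":0.0,"ry":0.0,"rz":0.0,"grip":1.0},
    {"dx":0.0,"dy":0.0,"dz":-1.0,"rx":0.0,"ry":0.0,"rz":0.0,"grip":1.0},
    {"dx":0.0,"dy":0.0,"dz":-1.0,"rx":0.0,"ry":0.0,"rz":0.0,"grip":1.0},
  ],
)

```text
time_s: 5.23
tool_pos: [0.4733, -0.3034, 0.2359]
ee_rot: [[-0.961, -0.275, 0.001], [-0.275, 0.961, -0.001], [-0.001, -0.001, -1.0]]
wrist_force: [-0.3, 0.2, -1.9]
finger_gap: 0.0189
gripper_force: 58.9
```

```bash
python3 -c "
from h import *
delta([.50,.07,.29])"
```

```text
t 5.23 pos [ 0.4733 -0.3034  0.2359] yaw_y 105.96 tilt [ 0.001  -0.0009] gap 0.0189 F [-0.33  0.25 -1.95] M [ 0.012 -0.02   0.038]
tool shift units [-1.284  3.516 -0.544]
```

>>> move_arm(
  plan=[
    {"dx":-0.1,"dy":0.15,"dz":-0.2,"rx":0.0,"ry":0.0,"rz":0.0,"grip":1.0},
    {"dx":-0.25,"dy":0.35,"dz":-0.4,"rx":0.0,"ry":0.0,"rz":0.0,"grip":1.0},
    {"dx":-0.45,"dy":0.55,"dz":-0.55,"rx":0.0,"ry":0.0,"rz":0.0,"grip":1.0},
    {"dx":-0.6,"dy":0.8,"dz":-0.55,"rx":0.0,"ry":0.0,"rz":0.0,"grip":1.0},
    {"dx":-0.75,"dy":1.0,"dz":-0.55,"rx":0.0,"ry":0.0,"rz":0.0,"grip":1.0},
  ],
)

```text
time_s: 5.65
tool_pos: [0.5179, -0.1849, 0.2897]
ee_rot: [[-0.961, -0.275, -0.001], [-0.275, 0.961, 0.001], [0.001, 0.001, -1.0]]
wrist_force: [0.6, -0.8, -2.4]
finger_gap: 0.0186
gripper_force: 58.9
```

>>> move_arm(
  plan=[
    {"dx":-0.1,"dy":0.25,"dz":0.0,"rx":0.0,"ry":0.0,"rz":0.0,"grip":1.0},
    {"dx":-0.2,"dy":0.5,"dz":0.0,"rx":0.0,"ry":0.0,"rz":0.0,"grip":1.0},
    {"dx":-0.3,"dy":0.75,"dz":0.0,"rx":0.0,"ry":0.0,"rz":0.0,"grip":1.0},
    {"dx":-0.4,"dy":1.0,"dz":0.0,"rx":0.0,"ry":0.0,"rz":0.0,"grip":1.0},
  ],
)

```text
time_s: 5.98
tool_pos: [0.5283, -0.078, 0.2887]
ee_rot: [[-0.961, -0.275, -0.003], [-0.275, 0.961, 0.001], [0.003, 0.002, -1.0]]
wrist_force: [1.3, 0.3, -1.5]
finger_gap: 0.0187
gripper_force: 58.9
```

>>> move_arm(
  plan=[
    {"dx":-0.07,"dy":0.25,"dz":0.0,"rx":0.0,"ry":0.0,"rz":0.025,"grip":1.0},
    {"dx":-0.15,"dy":0.5,"dz":0.0,"rx":0.0,"ry":0.0,"rz":0.05,"grip":1.0},
    {"dx":-0.22,"dy":0.75,"dz":0.0,"rx":0.0,"ry":0.0,"rz":0.08,"grip":1.0},
    {"dx":-0.27,"dy":0.9,"dz":0.0,"rx":0.0,"ry":0.0,"rz":0.105,"grip":1.0},
    {"dx":-0.3,"dy":1.0,"dz":0.0,"rx":0.0,"ry":0.0,"rz":0.105,"grip":1.0},
    {"dx":-0.3,"dy":1.0,"dz":0.0,"rx":0.0,"ry":0.0,"rz":0.105,"grip":1.0},
    {"dx":-0.3,"dy":1.0,"dz":0.0,"rx":0.0,"ry":0.0,"rz":0.105,"grip":1.0},
    {"dx":-0.3,"dy":1.0,"dz":0.0,"rx":0.0,"ry":0.0,"rz":0.105,"grip":1.0},
  ],
)

```text
time_s: 6.65
tool_pos: [0.5302, 0.024, 0.2899]
ee_rot: [[-0.999, 0.051, -0.001], [0.051, 0.999, -0.0], [0.001, -0.0, -1.0]]
wrist_force: [0.3, -0.6, -1.0]
finger_gap: 0.0186
gripper_force: 58.9
```

```bash
python3 -c "
from h import *
delta([.54,.0675,.255])"
```

```text
t 6.65 pos [0.5302 0.024  0.2899] yaw_y 87.1 tilt [-0.0009 -0.0003] gap 0.0186 F [ 0.3  -0.62 -1.  ] M [-0.03  -0.016  0.008]
tool shift units [-0.076  0.44   0.348]
```

>>> move_arm(
  plan=[
    {"dx":0.0,"dy":0.15,"dz":0.1,"rx":0.0,"ry":0.0,"rz":0.0,"grip":1.0},
    {"dx":0.0,"dy":0.3,"dz":0.25,"rx":0.0,"ry":0.0,"rz":0.0,"grip":1.0},
    {"dx":0.0,"dy":0.44,"dz":0.39,"rx":0.0,"ry":0.0,"rz":0.0,"grip":1.0},
    {"dx":0.0,"dy":0.44,"dz":0.39,"rx":0.0,"ry":0.0,"rz":0.0,"grip":1.0},
    {"dx":0.0,"dy":0.44,"dz":0.39,"rx":0.0,"ry":0.0,"rz":0.0,"grip":1.0},
    {"dx":0.0,"dy":0.44,"dz":0.39,"rx":0.0,"ry":0.0,"rz":0.0,"grip":1.0},
  ],
)

```text
time_s: 7.15
tool_pos: [0.5329, 0.0677, 0.252]
ee_rot: [[-0.999, 0.052, 0.001], [0.052, 0.999, -0.001], [-0.001, -0.0, -1.0]]
wrist_force: [0.2, 0.7, -1.3]
finger_gap: 0.0185
gripper_force: 59.0
```

```bash
python3 -c "
from h import *
delta([.54,.0675,.251])
comp([('top',215,110,60,90,6),('side',240,120,70,90,6)],'pics/h1.png')"
```

```text
t 7.15 pos [0.5329 0.0677 0.252 ] yaw_y 87.03 tilt [ 0.001  -0.0005] gap 0.0185 F [ 0.19  0.73 -1.33] M [ 0.011  0.062 -0.038]
tool shift units [-0.071  0.002  0.01 ]
```

View pics/h1.png

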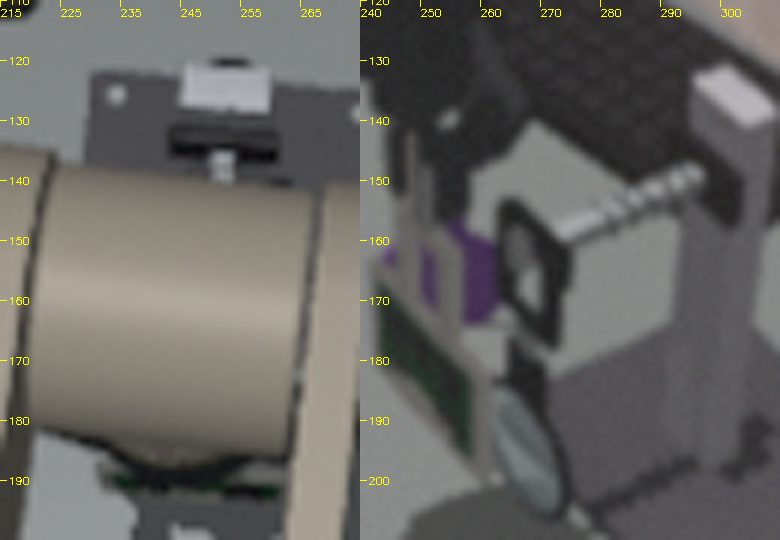

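The side view shows the carrier in front of the hook at x 245–260, short of the magnifier's head at x 264–275. I'll advance to just before contact, then step slowly.

>>> move_arm(
  plan=[
    {"dx":-0.08,"dy":0.0,"dz":0.0,"rx":0.0,"ry":0.0,"rz":0.0,"grip":1.0},
    {"dx":-0.16,"dy":0.0,"dz":0.0,"rx":0.0,"ry":0.0,"rz":0.0,"grip":1.0},
    {"dx":-0.24,"dy":0.0,"dz":0.0,"rx":0.0,"ry":0.0,"rz":0.0,"grip":1.0},
    {"dx":-0.3,"dy":0.0,"dz":0.0,"rx":0.0,"ry":0.0,"rz":0.0,"grip":1.0},
    {"dx":-0.36,"dy":0.0,"dz":0.0,"rx":0.0,"ry":0.0,"rz":0.0,"grip":1.0},
    {"dx":-0.36,"dy":0.0,"dz":0.0,"rx":0.0,"ry":0.0,"rz":0.0,"grip":1.0},
    {"dx":-0.36,"dy":0.0,"dz":0.0,"rx":0.0,"ry":0.0,"rz":0.0,"grip":1.0},
    {"dx":-0.36,"dy":0.0,"dz":0.0,"rx":0.0,"ry":0.0,"rz":0.0,"grip":1.0},
    {"dx":-0.36,"dy":0.0,"dz":0.0,"rx":0.0,"ry":0.0,"rz":0.0,"grip":1.0},
  ],
)

```text
time_s: 8.0
tool_pos: [0.5682, 0.067, 0.2514]
ee_rot: [[-0.999, 0.051, -0.0], [0.051, 0.999, -0.0], [0.0, -0.0, -1.0]]
wrist_force: [-0.9, -0.2, -2.1]
finger_gap: 0.0187
gripper_force: 59.0
```

>>> move_arm(
  plan=[
    {"dx":-0.02,"dy":0.0,"dz":0.0,"rx":0.0,"ry":0.0,"rz":0.0,"grip":1.0},
    {"dx":-0.04,"dy":0.0,"dz":0.0,"rx":0.0,"ry":0.0,"rz":0.0,"grip":1.0},
    {"dx":-0.04,"dy":0.0,"dz":0.0,"rx":0.0,"ry":0.0,"rz":0.0,"grip":1.0},
    {"dx":-0.04,"dy":0.0,"dz":0.0,"rx":0.0,"ry":0.0,"rz":0.0,"grip":1.0},
    {"dx":-0.04,"dy":0.0,"dz":0.0,"rx":0.0,"ry":0.0,"rz":0.0,"grip":1.0},
  ],
)

```text
time_s: 8.42
tool_pos: [0.5724, 0.0668, 0.2513]
ee_rot: [[-0.999, 0.051, -0.0], [0.051, 0.999, -0.0], [0.0, -0.0, -1.0]]
wrist_force: [-0.3, 0.2, -1.4]
finger_gap: 0.0188
gripper_force: 59.0
```

>>> move_arm(
  plan=[
    {"dx":-0.02,"dy":0.0,"dz":0.0,"rx":0.0,"ry":0.0,"rz":0.0,"grip":1.0},
    {"dx":-0.04,"dy":0.0,"dz":0.0,"rx":0.0,"ry":0.0,"rz":0.0,"grip":1.0},
    {"dx":-0.04,"dy":0.0,"dz":0.0,"rx":0.0,"ry":0.0,"rz":0.0,"grip":1.0},
    {"dx":-0.04,"dy":0.0,"dz":0.0,"rx":0.0,"ry":0.0,"rz":0.0,"grip":1.0},
    {"dx":-0.04,"dy":0.0,"dz":0.0,"rx":0.0,"ry":0.0,"rz":0.0,"grip":1.0},
  ],
)

```text
time_s: 8.83
tool_pos: [0.5764, 0.0666, 0.2513]
ee_rot: [[-0.999, 0.051, -0.0], [0.051, 0.999, -0.0], [0.0, -0.0, -1.0]]
wrist_force: [-0.3, -0.2, -2.1]
finger_gap: 0.0189
gripper_force: 59.0
```

```bash
python3 -c "
from h import *
delta([.586,.065,.251])"
```

```text
t 8.83 pos [0.5764 0.0666 0.2513] yaw_y 87.06 tilt [-0.0001 -0.    ] gap 0.0189 F [-0.27 -0.18 -2.13] M [ 0.007  0.003 -0.007]
tool shift units [-0.097 -0.011  0.003]
```

Now 2 mm steps, watching Fx for contact.

>>> move_arm(
  plan=[
    {"dx":-0.01,"dy":0.0,"dz":0.0,"rx":0.0,"ry":0.0,"rz":0.0,"grip":1.0},
    {"dx":-0.02,"dy":0.0,"dz":0.0,"rx":0.0,"ry":0.0,"rz":0.0,"grip":1.0},
    {"dx":-0.02,"dy":0.0,"dz":0.0,"rx":0.0,"ry":0.0,"rz":0.0,"grip":1.0},
    {"dx":-0.02,"dy":0.0,"dz":0.0,"rx":0.0,"ry":0.0,"rz":0.0,"grip":1.0},
    {"dx":-0.02,"dy":0.0,"dz":0.0,"rx":0.0,"ry":0.0,"rz":0.0,"grip":1.0},
  ],
)

```text
time_s: 9.25
tool_pos: [0.5783, 0.0665, 0.2513]
ee_rot: [[-0.999, 0.051, -0.0], [0.051, 0.999, 0.0], [0.0, -0.0, -1.0]]
wrist_force: [-0.8, -1.4, -1.4]
finger_gap: 0.0189
gripper_force: 59.0
```

>>> move_arm(
  plan=[
    {"dx":-0.01,"dy":0.0,"dz":0.0,"rx":0.0,"ry":0.0,"rz":0.0,"grip":1.0},
    {"dx":-0.02,"dy":0.0,"dz":0.0,"rx":0.0,"ry":0.0,"rz":0.0,"grip":1.0},
    {"dx":-0.02,"dy":0.0,"dz":0.0,"rx":0.0,"ry":0.0,"rz":0.0,"grip":1.0},
    {"dx":-0.02,"dy":0.0,"dz":0.0,"rx":0.0,"ry":0.0,"rz":0.0,"grip":1.0},
    {"dx":-0.02,"dy":0.0,"dz":0.0,"rx":0.0,"ry":0.0,"rz":0.0,"grip":1.0},
  ],
)

```text
time_s: 9.67
tool_pos: [0.5802, 0.0664, 0.2513]
ee_rot: [[-0.999, 0.051, -0.0], [0.051, 0.999, -0.0], [0.0, -0.0, -1.0]]
wrist_force: [-3.0, 1.1, -0.4]
finger_gap: 0.0187
gripper_force: 59.1
```

```bash
python3 -c "
from h import *
delta([.586,.065,.251])"
```

```text
t 9.67 pos [0.5802 0.0664 0.2513] yaw_y 87.06 tilt [-0.0004 -0.    ] gap 0.0187 F [-2.98  1.05 -0.36] M [ 0.007  0.643 -0.069]
tool shift units [-0.058 -0.011  0.003]
```

>>> move_arm(
  plan=[
    {"dx":-0.01,"dy":0.0,"dz":0.0,"rx":0.0,"ry":0.0,"rz":0.0,"grip":1.0},
    {"dx":-0.02,"dy":0.0,"dz":0.0,"rx":0.0,"ry":0.0,"rz":0.0,"grip":1.0},
    {"dx":-0.03,"dy":0.0,"dz":0.0,"rx":0.0,"ry":0.0,"rz":0.0,"grip":1.0},
    {"dx":-0.04,"dy":0.0,"dz":0.0,"rx":0.0,"ry":0.0,"rz":0.0,"grip":1.0},
    {"dx":-0.04,"dy":0.0,"dz":0.0,"rx":0.0,"ry":0.0,"rz":0.0,"grip":1.0},
    {"dx":-0.04,"dy":0.0,"dz":0.0,"rx":0.0,"ry":0.0,"rz":0.0,"grip":1.0},
  ],
)

```text
time_s: 10.17
tool_pos: [0.5845, 0.0661, 0.2513]
ee_rot: [[-0.999, 0.051, 0.0], [0.051, 0.999, -0.0], [-0.0, -0.0, -1.0]]
wrist_force: [-3.1, -0.1, -0.9]
finger_gap: 0.019
gripper_force: 59.1
```

>>> move_arm(
  plan=[
    {"dx":-0.01,"dy":0.0,"dz":0.0,"rx":0.0,"ry":0.0,"rz":0.0,"grip":1.0},
    {"dx":-0.02,"dy":0.0,"dz":0.0,"rx":0.0,"ry":0.0,"rz":0.0,"grip":1.0},
    {"dx":-0.03,"dy":0.0,"dz":0.0,"rx":0.0,"ry":0.0,"rz":0.0,"grip":1.0},
    {"dx":-0.04,"dy":0.0,"dz":0.0,"rx":0.0,"ry":0.0,"rz":0.0,"grip":1.0},
    {"dx":-0.04,"dy":0.0,"dz":0.0,"rx":0.0,"ry":0.0,"rz":0.0,"grip":1.0},
    {"dx":-0.04,"dy":0.0,"dz":0.0,"rx":0.0,"ry":0.0,"rz":0.0,"grip":1.0},
  ],
)

```text
time_s: 10.67
tool_pos: [0.5885, 0.0659, 0.2513]
ee_rot: [[-0.999, 0.051, 0.0], [0.051, 0.999, -0.0], [-0.0, -0.0, -1.0]]
wrist_force: [-3.6, 0.5, -1.2]
finger_gap: 0.0186
gripper_force: 59.1
```

```bash
python3 -c "
from h import *
delta([.588,.065,.251])
comp([('side',215,110,110,95,7)],'pics/h2.png')"
```

```text
t 10.67 pos [0.5885 0.0659 0.2513] yaw_y 87.06 tilt [ 0.0002 -0.0001] gap 0.0186 F [-3.59  0.49 -1.17] M [-0.01   0.824 -0.025]
tool shift units [ 0.004 -0.009  0.003]
```

View pics/h2.png

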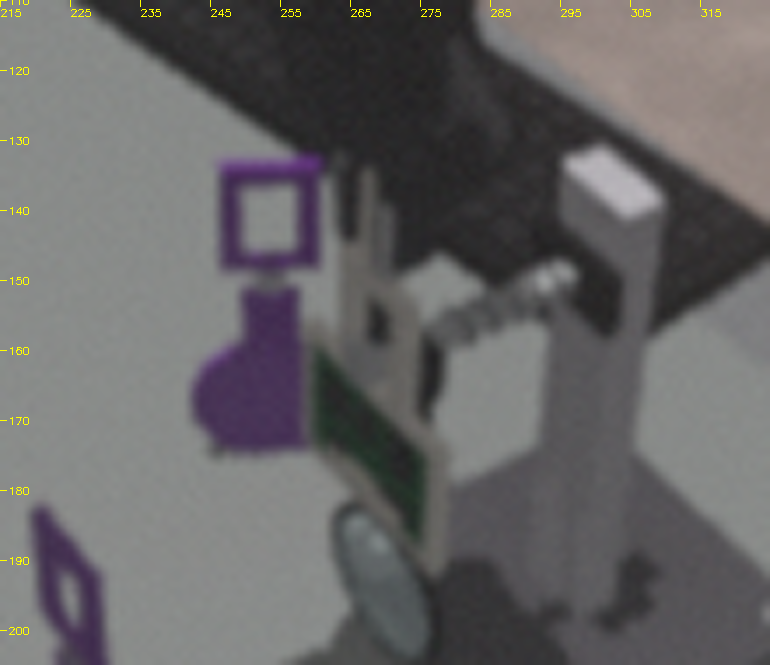

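The carrier sits before the magnifier, and the grey tip shows inside its eye at about (268,160). The post is clear. Fx of -3.6 N matches the spring, so I'll lower it.

>>> move_arm(
  plan=[
    {"dx":0.0,"dy":0.0,"dz":0.02,"rx":0.0,"ry":0.0,"rz":0.0,"grip":1.0},
    {"dx":0.0,"dy":0.0,"dz":0.04,"rx":0.0,"ry":0.0,"rz":0.0,"grip":1.0},
    {"dx":0.0,"dy":0.0,"dz":0.06,"rx":0.0,"ry":0.0,"rz":0.0,"grip":1.0},
    {"dx":0.0,"dy":0.0,"dz":0.08,"rx":0.0,"ry":0.0,"rz":0.0,"grip":1.0},
    {"dx":0.0,"dy":0.0,"dz":0.1,"rx":0.0,"ry":0.0,"rz":0.0,"grip":1.0},
    {"dx":0.0,"dy":0.0,"dz":0.1,"rx":0.0,"ry":0.0,"rz":0.0,"grip":1.0},
    {"dx":0.0,"dy":0.0,"dz":0.1,"rx":0.0,"ry":0.0,"rz":0.0,"grip":1.0},
    {"dx":0.0,"dy":0.0,"dz":0.1,"rx":0.0,"ry":0.0,"rz":0.0,"grip":1.0},
  ],
)

```text
time_s: 11.38
tool_pos: [0.5883, 0.066, 0.2409]
ee_rot: [[-0.999, 0.051, -0.001], [0.051, 0.999, 0.0], [0.001, 0.0, -1.0]]
wrist_force: [-3.3, -0.1, -2.7]
finger_gap: 0.0186
gripper_force: 58.8
```

```bash
python3 -c "
from h import *
delta([.588,.066,.236])"
```

```text
t 11.38 pos [0.5883 0.066  0.2409] yaw_y 87.06 tilt [-0.0008  0.0001] gap 0.0186 F [-3.27 -0.09 -2.67] M [ 0.017  0.67  -0.076]
tool shift units [ 0.003 -0.     0.049]
```

>>> move_arm(
  plan=[
    {"dx":0.0,"dy":0.0,"dz":0.01,"rx":0.0,"ry":0.0,"rz":0.0,"grip":1.0},
    {"dx":0.0,"dy":0.0,"dz":0.02,"rx":0.0,"ry":0.0,"rz":0.0,"grip":1.0},
    {"dx":0.0,"dy":0.0,"dz":0.02,"rx":0.0,"ry":0.0,"rz":0.0,"grip":1.0},
    {"dx":0.0,"dy":0.0,"dz":0.02,"rx":0.0,"ry":0.0,"rz":0.0,"grip":1.0},
    {"dx":0.0,"dy":0.0,"dz":0.02,"rx":0.0,"ry":0.0,"rz":0.0,"grip":1.0},
  ],
)

```text
time_s: 11.8
tool_pos: [0.5884, 0.066, 0.2394]
ee_rot: [[-0.999, 0.051, 0.0], [0.051, 0.999, -0.0], [-0.0, -0.0, -1.0]]
wrist_force: [-4.8, -1.6, -0.5]
finger_gap: 0.0188
gripper_force: 59.1
```

>>> move_arm(
  plan=[
    {"dx":0.0,"dy":0.0,"dz":0.005,"rx":0.0,"ry":0.0,"rz":0.0,"grip":1.0},
    {"dx":0.0,"dy":0.0,"dz":0.01,"rx":0.0,"ry":0.0,"rz":0.0,"grip":1.0},
    {"dx":0.0,"dy":0.0,"dz":0.01,"rx":0.0,"ry":0.0,"rz":0.0,"grip":1.0},
    {"dx":0.0,"dy":0.0,"dz":0.01,"rx":0.0,"ry":0.0,"rz":0.0,"grip":1.0},
  ],
)

```text
time_s: 12.13
tool_pos: [0.5884, 0.0659, 0.2383]
ee_rot: [[-0.999, 0.051, 0.0], [0.051, 0.999, -0.0], [-0.0, -0.0, -1.0]]
wrist_force: [-4.3, 0.1, 0.3]
finger_gap: 0.0188
gripper_force: 59.2
```

```bash
cat >> h.py <<'E'
def avgF(n=8):
    F=[]
    for _ in range(n): imaging.snapshot("side"); s=bot.state(); F.append(np.r_[s["wrist_force"],s["torque"]])
    print("avg",np.mean(F,0).round(2),"sd",np.std(F,0).round(2),s["tool_pos"].round(4),round(s["time_s"],2))
E
python3 -c "
from h import *
avgF()"
```

```text
avg [-4.31  0.08  0.32 -0.06  0.87 -0.09] sd [0.47 0.53 0.57 0.04 0.02 0.03] [0.5884 0.066  0.2383] 12.53
```

>>> move_arm(
  plan=[
    {"dx":0.0,"dy":0.0,"dz":0.005,"rx":0.0,"ry":0.0,"rz":0.0,"grip":1.0},
    {"dx":0.0,"dy":0.0,"dz":0.01,"rx":0.0,"ry":0.0,"rz":0.0,"grip":1.0},
    {"dx":0.0,"dy":0.0,"dz":0.01,"rx":0.0,"ry":0.0,"rz":0.0,"grip":1.0},
    {"dx":0.0,"dy":0.0,"dz":0.01,"rx":0.0,"ry":0.0,"rz":0.0,"grip":1.0},
  ],
)

```text
time_s: 12.87
tool_pos: [0.5884, 0.0659, 0.2372]
ee_rot: [[-0.999, 0.051, -0.0], [0.051, 0.999, 0.0], [0.0, -0.0, -1.0]]
wrist_force: [-3.9, -0.6, -0.2]
finger_gap: 0.0186
gripper_force: 59.1
```

```bash
python3 -c "
from h import *
avgF()"
```

```text
avg [-4.1  -0.29 -0.14 -0.07  0.82 -0.07] sd [0.46 0.3  0.46 0.03 0.03 0.02] [0.5884 0.0659 0.2373] 13.27
```

>>> move_arm(
  plan=[
    {"dx":0.0,"dy":0.0,"dz":0.005,"rx":0.0,"ry":0.0,"rz":0.0,"grip":1.0},
    {"dx":0.0,"dy":0.0,"dz":0.01,"rx":0.0,"ry":0.0,"rz":0.0,"grip":1.0},
    {"dx":0.0,"dy":0.0,"dz":0.01,"rx":0.0,"ry":0.0,"rz":0.0,"grip":1.0},
    {"dx":0.0,"dy":0.0,"dz":0.01,"rx":0.0,"ry":0.0,"rz":0.0,"grip":1.0},
  ],
)

```text
time_s: 13.6
tool_pos: [0.5884, 0.0659, 0.2363]
ee_rot: [[-0.999, 0.051, 0.0], [0.051, 0.999, -0.0], [-0.0, -0.0, -1.0]]
wrist_force: [-5.1, 0.4, 0.9]
finger_gap: 0.0188
gripper_force: 59.2
```

```bash
python3 -c "
from h import *
avgF()"
```

```text
avg [-4.19 -0.17  0.31 -0.06  0.82 -0.07] sd [0.33 0.68 0.62 0.04 0.03 0.02] [0.5884 0.0659 0.2363] 14.0
```

>>> move_arm(
  plan=[
    {"dx":0.0,"dy":0.0,"dz":0.005,"rx":0.0,"ry":0.0,"rz":0.0,"grip":1.0},
    {"dx":0.0,"dy":0.0,"dz":0.01,"rx":0.0,"ry":0.0,"rz":0.0,"grip":1.0},
    {"dx":0.0,"dy":0.0,"dz":0.01,"rx":0.0,"ry":0.0,"rz":0.0,"grip":1.0},
    {"dx":0.0,"dy":0.0,"dz":0.01,"rx":0.0,"ry":0.0,"rz":0.0,"grip":1.0},
  ],
)

```text
time_s: 14.33
tool_pos: [0.5884, 0.0659, 0.2352]
ee_rot: [[-0.999, 0.051, -0.0], [0.051, 0.999, 0.0], [0.0, 0.0, -1.0]]
wrist_force: [-4.7, -0.6, -0.2]
finger_gap: 0.0186
gripper_force: 59.2
```

```bash
python3 -c "
from h import *
avgF(5)"
```

```text
avg [-3.99 -0.46  0.   -0.07  0.83 -0.06] sd [0.4  0.4  0.77 0.03 0.01 0.04] [0.5884 0.066  0.2353] 14.58
```

>>> move_arm(
  plan=[
    {"dx":0.0,"dy":0.0,"dz":0.005,"rx":0.0,"ry":0.0,"rz":0.0,"grip":1.0},
    {"dx":0.0,"dy":0.0,"dz":0.01,"rx":0.0,"ry":0.0,"rz":0.0,"grip":1.0},
    {"dx":0.0,"dy":0.0,"dz":0.01,"rx":0.0,"ry":0.0,"rz":0.0,"grip":1.0},
    {"dx":0.0,"dy":0.0,"dz":0.01,"rx":0.0,"ry":0.0,"rz":0.0,"grip":1.0},
  ],
)

```text
time_s: 14.92
tool_pos: [0.5884, 0.066, 0.2343]
ee_rot: [[-0.999, 0.051, -0.0], [0.051, 0.999, -0.0], [0.0, -0.0, -1.0]]
wrist_force: [-4.0, -0.3, -0.3]
finger_gap: 0.0187
gripper_force: 59.2
```

```bash
python3 -c "
from h import *
avgF(5)"
```

```text
avg [-4.24  0.06 -0.2  -0.07  0.83 -0.07] sd [0.38 0.34 0.46 0.02 0.02 0.02] [0.5884 0.0659 0.2343] 15.17
```

>>> move_arm(
  plan=[
    {"dx":0.0,"dy":0.0,"dz":0.005,"rx":0.0,"ry":0.0,"rz":0.0,"grip":1.0},
    {"dx":0.0,"dy":0.0,"dz":0.01,"rx":0.0,"ry":0.0,"rz":0.0,"grip":1.0},
    {"dx":0.0,"dy":0.0,"dz":0.01,"rx":0.0,"ry":0.0,"rz":0.0,"grip":1.0},
    {"dx":0.0,"dy":0.0,"dz":0.01,"rx":0.0,"ry":0.0,"rz":0.0,"grip":1.0},
  ],
)

```text
time_s: 15.5
tool_pos: [0.5884, 0.066, 0.2332]
ee_rot: [[-0.999, 0.051, -0.0], [0.051, 0.999, 0.0], [0.0, 0.0, -1.0]]
wrist_force: [-4.8, -0.3, 0.7]
finger_gap: 0.0189
gripper_force: 59.2
```

```bash
python3 -c "
from h import *
avgF(5)"
```

```text
avg [-4.08  0.02 -0.19 -0.05  0.81 -0.07] sd [0.36 0.48 0.42 0.03 0.03 0.02] [0.5884 0.066  0.2333] 15.75
```

>>> move_arm(
  plan=[
    {"dx":0.0,"dy":0.0,"dz":0.005,"rx":0.0,"ry":0.0,"rz":0.0,"grip":1.0},
    {"dx":0.0,"dy":0.0,"dz":0.01,"rx":0.0,"ry":0.0,"rz":0.0,"grip":1.0},
    {"dx":0.0,"dy":0.0,"dz":0.01,"rx":0.0,"ry":0.0,"rz":0.0,"grip":1.0},
    {"dx":0.0,"dy":0.0,"dz":0.01,"rx":0.0,"ry":0.0,"rz":0.0,"grip":1.0},
  ],
)

```text
time_s: 16.08
tool_pos: [0.5884, 0.0659, 0.2323]
ee_rot: [[-0.999, 0.051, -0.0], [0.051, 0.999, -0.0], [0.0, -0.0, -1.0]]
wrist_force: [-3.8, -0.3, 0.4]
finger_gap: 0.0191
gripper_force: 59.2
```

```bash
python3 -c "
from h import *
avgF(5)"
```

```text
avg [-4.11  0.22  0.16 -0.04  0.79 -0.06] sd [0.59 0.38 0.6  0.03 0.03 0.04] [0.5884 0.066  0.2323] 16.33
```

>>> move_arm(
  plan=[
    {"dx":0.0,"dy":0.0,"dz":0.005,"rx":0.0,"ry":0.0,"rz":0.0,"grip":1.0},
    {"dx":0.0,"dy":0.0,"dz":0.01,"rx":0.0,"ry":0.0,"rz":0.0,"grip":1.0},
    {"dx":0.0,"dy":0.0,"dz":0.01,"rx":0.0,"ry":0.0,"rz":0.0,"grip":1.0},
    {"dx":0.0,"dy":0.0,"dz":0.01,"rx":0.0,"ry":0.0,"rz":0.0,"grip":1.0},
  ],
)

```text
time_s: 16.67
tool_pos: [0.5884, 0.0659, 0.2313]
ee_rot: [[-0.999, 0.051, -0.0], [0.051, 0.999, 0.0], [0.0, 0.0, -1.0]]
wrist_force: [-4.0, 0.5, -0.5]
finger_gap: 0.0185
gripper_force: 59.2
```

```bash
python3 -c "
from h import *
avgF(5)"
```

```text
avg [-4.11 -0.05 -0.17 -0.05  0.8  -0.08] sd [0.61 0.62 0.52 0.01 0.04 0.02] [0.5884 0.066  0.2313] 16.92
```

>>> move_arm(
  plan=[
    {"dx":0.0,"dy":0.0,"dz":0.005,"rx":0.0,"ry":0.0,"rz":0.0,"grip":1.0},
    {"dx":0.0,"dy":0.0,"dz":0.01,"rx":0.0,"ry":0.0,"rz":0.0,"grip":1.0},
    {"dx":0.0,"dy":0.0,"dz":0.01,"rx":0.0,"ry":0.0,"rz":0.0,"grip":1.0},
    {"dx":0.0,"dy":0.0,"dz":0.01,"rx":0.0,"ry":0.0,"rz":0.0,"grip":1.0},
  ],
)

```text
time_s: 17.25
tool_pos: [0.5884, 0.066, 0.2303]
ee_rot: [[-0.999, 0.051, -0.0], [0.051, 0.999, 0.0], [0.0, 0.0, -1.0]]
wrist_force: [-3.7, 0.3, -1.0]
finger_gap: 0.0187
gripper_force: 59.2
```

```bash
python3 -c "
from h import *
avgF(5)"
```

```text
avg [-4.45 -0.28  0.02 -0.07  0.82 -0.07] sd [0.12 0.49 0.36 0.04 0.02 0.01] [0.5884 0.066  0.2303] 17.5
```

>>> move_arm(
  plan=[
    {"dx":0.0,"dy":0.0,"dz":0.005,"rx":0.0,"ry":0.0,"rz":0.0,"grip":1.0},
    {"dx":0.0,"dy":0.0,"dz":0.01,"rx":0.0,"ry":0.0,"rz":0.0,"grip":1.0},
    {"dx":0.0,"dy":0.0,"dz":0.01,"rx":0.0,"ry":0.0,"rz":0.0,"grip":1.0},
    {"dx":0.0,"dy":0.0,"dz":0.01,"rx":0.0,"ry":0.0,"rz":0.0,"grip":1.0},
  ],
)

```text
time_s: 17.83
tool_pos: [0.5884, 0.0659, 0.2293]
ee_rot: [[-0.999, 0.051, -0.0], [0.051, 0.999, 0.0], [0.0, 0.0, -1.0]]
wrist_force: [-4.8, 0.3, -0.9]
finger_gap: 0.0186
gripper_force: 59.2
```

```bash
python3 -c "
from h import *
avgF(5)"
```

```text
avg [-4.11 -0.05 -0.09 -0.05  0.79 -0.1 ] sd [0.59 0.32 0.3  0.03 0.02 0.03] [0.5884 0.066  0.2293] 18.08
```

>>> move_arm(
  plan=[
    {"dx":0.0,"dy":0.0,"dz":0.005,"rx":0.0,"ry":0.0,"rz":0.0,"grip":1.0},
    {"dx":0.0,"dy":0.0,"dz":0.01,"rx":0.0,"ry":0.0,"rz":0.0,"grip":1.0},
    {"dx":0.0,"dy":0.0,"dz":0.01,"rx":0.0,"ry":0.0,"rz":0.0,"grip":1.0},
    {"dx":0.0,"dy":0.0,"dz":0.01,"rx":0.0,"ry":0.0,"rz":0.0,"grip":1.0},
  ],
)

```text
time_s: 18.42
tool_pos: [0.5884, 0.0659, 0.2283]
ee_rot: [[-0.999, 0.051, -0.0], [0.051, 0.999, -0.0], [0.0, -0.0, -1.0]]
wrist_force: [-3.9, 0.1, -0.3]
finger_gap: 0.0185
gripper_force: 59.2
```

```bash
python3 -c "
from h import *
avgF(5)"
```

```text
avg [-3.67 -0.11 -0.5  -0.04  0.8  -0.08] sd [0.51 0.6  0.48 0.01 0.02 0.01] [0.5884 0.0659 0.2283] 18.67
```

>>> move_arm(
  plan=[
    {"dx":0.0,"dy":0.0,"dz":0.005,"rx":0.0,"ry":0.0,"rz":0.0,"grip":1.0},
    {"dx":0.0,"dy":0.0,"dz":0.01,"rx":0.0,"ry":0.0,"rz":0.0,"grip":1.0},
    {"dx":0.0,"dy":0.0,"dz":0.01,"rx":0.0,"ry":0.0,"rz":0.0,"grip":1.0},
    {"dx":0.0,"dy":0.0,"dz":0.01,"rx":0.0,"ry":0.0,"rz":0.0,"grip":1.0},
  ],
)

```text
time_s: 19.0
tool_pos: [0.5884, 0.0659, 0.2273]
ee_rot: [[-0.999, 0.051, -0.0], [0.051, 0.999, -0.0], [0.0, -0.0, -1.0]]
wrist_force: [-4.8, -0.0, -0.0]
finger_gap: 0.0183
gripper_force: 59.2
```

```bash
python3 -c "
from h import *
avgF(5)"
```

```text
avg [-4.06 -0.04 -0.6  -0.05  0.79 -0.1 ] sd [0.47 0.32 0.38 0.02 0.02 0.03] [0.5884 0.0659 0.2273] 19.25
```

>>> move_arm(
  plan=[
    {"dx":0.0,"dy":0.0,"dz":0.005,"rx":0.0,"ry":0.0,"rz":0.0,"grip":1.0},
    {"dx":0.0,"dy":0.0,"dz":0.01,"rx":0.0,"ry":0.0,"rz":0.0,"grip":1.0},
    {"dx":0.0,"dy":0.0,"dz":0.01,"rx":0.0,"ry":0.0,"rz":0.0,"grip":1.0},
    {"dx":0.0,"dy":0.0,"dz":0.01,"rx":0.0,"ry":0.0,"rz":0.0,"grip":1.0},
  ],
)

```text
time_s: 19.58
tool_pos: [0.5884, 0.0659, 0.2263]
ee_rot: [[-0.999, 0.051, -0.0], [0.051, 0.999, -0.0], [0.0, -0.0, -1.0]]
wrist_force: [-3.8, -0.6, -0.9]
finger_gap: 0.0188
gripper_force: 59.2
```

```bash
python3 -c "
from h import *
avgF(5)"
```

```text
avg [-4.46  0.21 -0.47 -0.07  0.79 -0.06] sd [0.44 0.6  0.14 0.03 0.03 0.04] [0.5884 0.0659 0.2263] 19.83
```

>>> move_arm(
  plan=[
    {"dx":0.0,"dy":0.0,"dz":0.005,"rx":0.0,"ry":0.0,"rz":0.0,"grip":1.0},
    {"dx":0.0,"dy":0.0,"dz":0.01,"rx":0.0,"ry":0.0,"rz":0.0,"grip":1.0},
    {"dx":0.0,"dy":0.0,"dz":0.01,"rx":0.0,"ry":0.0,"rz":0.0,"grip":1.0},
    {"dx":0.0,"dy":0.0,"dz":0.01,"rx":0.0,"ry":0.0,"rz":0.0,"grip":1.0},
  ],
)

```text
time_s: 20.17
tool_pos: [0.5884, 0.0659, 0.2253]
ee_rot: [[-0.999, 0.051, -0.0], [0.051, 0.999, -0.0], [0.0, -0.0, -1.0]]
wrist_force: [-4.2, 0.2, 0.4]
finger_gap: 0.0189
gripper_force: 59.2
```

```bash
python3 -c "
from h import *
avgF(5)"
```

```text
avg [-4.25 -0.29 -0.49 -0.06  0.79 -0.07] sd [0.59 0.36 0.41 0.02 0.01 0.01] [0.5884 0.0659 0.2253] 20.42
```

>>> move_arm(
  plan=[
    {"dx":0.0,"dy":0.0,"dz":0.005,"rx":0.0,"ry":0.0,"rz":0.0,"grip":1.0},
    {"dx":0.0,"dy":0.0,"dz":0.007,"rx":0.0,"ry":0.0,"rz":0.0,"grip":1.0},
    {"dx":0.0,"dy":0.0,"dz":0.007,"rx":0.0,"ry":0.0,"rz":0.0,"grip":1.0},
    {"dx":0.0,"dy":0.0,"dz":0.007,"rx":0.0,"ry":0.0,"rz":0.0,"grip":1.0},
  ],
)

```text
time_s: 20.75
tool_pos: [0.5884, 0.0659, 0.2249]
ee_rot: [[-0.999, 0.051, 0.0], [0.051, 0.999, -0.0], [-0.0, -0.0, -1.0]]
wrist_force: [-5.5, -0.8, 3.4]
finger_gap: 0.0183
gripper_force: 59.5
```

```bash
python3 -c "
from h import *
avgF(5)"
```

```text
avg [-5.04 -0.37  3.74 -0.04  0.93 -0.05] sd [0.46 0.46 0.49 0.04 0.02 0.02] [0.5884 0.0659 0.2249] 21.0
```

The eye bears on the bar: Fz jumped by about 4 N with the bearing point at about 0.205 m, too low to be the tip. I'll ease back 1.5 mm toward the tip and let go.

>>> move_arm(
  plan=[
    {"dx":0.008,"dy":0.0,"dz":0.0,"rx":0.0,"ry":0.0,"rz":0.0,"grip":1.0},
    {"dx":0.015,"dy":0.0,"dz":0.0,"rx":0.0,"ry":0.0,"rz":0.0,"grip":1.0},
    {"dx":0.015,"dy":0.0,"dz":0.0,"rx":0.0,"ry":0.0,"rz":0.0,"grip":1.0},
    {"dx":0.015,"dy":0.0,"dz":0.0,"rx":0.0,"ry":0.0,"rz":0.0,"grip":1.0},
  ],
)

```text
time_s: 21.33
tool_pos: [0.5873, 0.066, 0.2249]
ee_rot: [[-0.999, 0.051, 0.002], [0.051, 0.999, -0.0], [-0.002, 0.0, -1.0]]
wrist_force: [-0.6, -0.3, 3.1]
finger_gap: 0.0184
gripper_force: 59.5
```

```bash
python3 -c "
from h import *
avgF(5)"
```

```text
avg [-0.32  0.5   4.   -0.01  0.06 -0.03] sd [0.68 0.54 0.4  0.03 0.04 0.02] [0.5872 0.066  0.2249] 21.58
```

>>> move_arm(
  plan=[
    {"dx":0.0,"dy":0.0,"dz":0.0,"rx":0.0,"ry":0.0,"rz":0.0,"grip":0.4},
    {"dx":0.0,"dy":0.0,"dz":0.0,"rx":0.0,"ry":0.0,"rz":0.0,"grip":0.2},
    {"dx":0.0,"dy":0.0,"dz":0.0,"rx":0.0,"ry":0.0,"rz":0.0,"grip":0.0},
    {"dx":0.0,"dy":0.0,"dz":0.0,"rx":0.0,"ry":0.0,"rz":0.0,"grip":-0.1},
    {"dx":0.0,"dy":0.0,"dz":0.0,"rx":0.0,"ry":0.0,"rz":0.0,"grip":-0.1},
    {"dx":0.0,"dy":0.0,"dz":0.0,"rx":0.0,"ry":0.0,"rz":0.0,"grip":-0.1},
    {"dx":0.0,"dy":0.0,"dz":0.0,"rx":0.0,"ry":0.0,"rz":0.0,"grip":-0.1},
  ],
)

```text
time_s: 22.17
tool_pos: [0.5869, 0.066, 0.2246]
ee_rot: [[-0.999, 0.051, -0.0], [0.051, 0.999, 0.0], [0.0, 0.0, -1.0]]
wrist_force: [-0.0, -0.4, -0.1]
finger_gap: 0.0472
gripper_force: 0.0
```

```bash
python3 -c "
from h import *
avgF(3); print(bot.state()['finger_gap'])
comp([('side',215,110,110,95,7)],'pics/h3.png')"
```

```text
avg [ 0.01  0.38  0.03 -0.01  0.04 -0.02] sd [0.82 0.2  0.54 0.02 0.03 0.03] [0.5869 0.066  0.2246] 22.32
0.046853776969452476
```

View pics/h3.png

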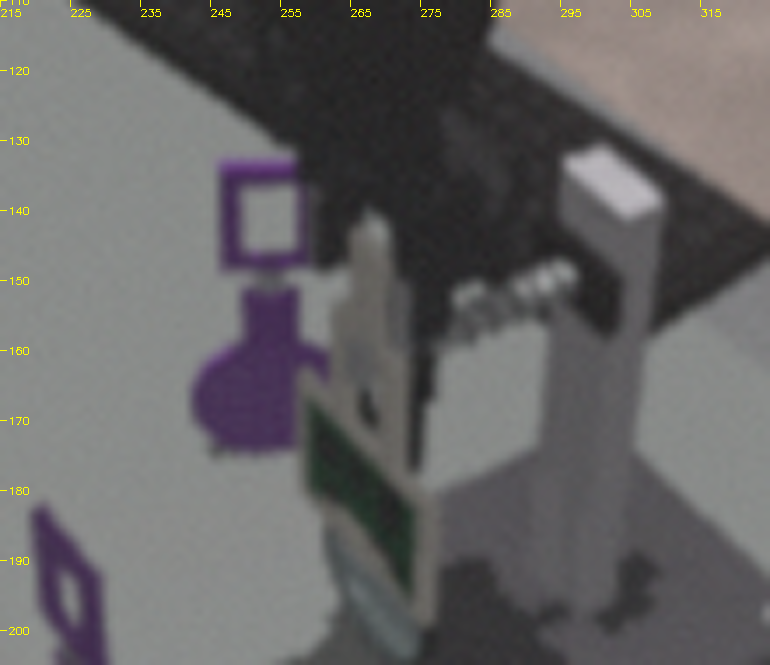

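The carrier hangs by its eye with the grey tip filling the top of the hole at about (268,160). The magnifier is behind it, and the fingers are off the tab. I'll retreat straight up.

>>> move_arm(
  plan=[
    {"dx":0.0,"dy":0.0,"dz":-0.08,"rx":0.0,"ry":0.0,"rz":0.0,"grip":-0.1},
    {"dx":0.0,"dy":0.0,"dz":-0.2,"rx":0.0,"ry":0.0,"rz":0.0,"grip":-0.1},
    {"dx":0.0,"dy":0.0,"dz":-0.35,"rx":0.0,"ry":0.0,"rz":0.0,"grip":-0.1},
    {"dx":0.0,"dy":0.0,"dz":-0.55,"rx":0.0,"ry":0.0,"rz":0.0,"grip":-0.1},
    {"dx":0.0,"dy":0.0,"dz":-0.8,"rx":0.0,"ry":0.0,"rz":0.0,"grip":-0.1},
    {"dx":0.0,"dy":0.0,"dz":-1.0,"rx":0.0,"ry":0.0,"rz":0.0,"grip":-0.1},
    {"dx":0.0,"dy":0.0,"dz":-1.0,"rx":0.0,"ry":0.0,"rz":0.0,"grip":-0.1},
    {"dx":0.0,"dy":0.0,"dz":-1.0,"rx":0.0,"ry":0.0,"rz":0.0,"grip":-0.1},
  ],
)

```text
time_s: 23.03
tool_pos: [0.587, 0.066, 0.3259]
ee_rot: [[-0.999, 0.051, 0.003], [0.051, 0.999, -0.0], [-0.003, -0.0, -1.0]]
wrist_force: [-0.5, 1.0, -0.9]
finger_gap: 0.0467
gripper_force: 0.0
```

```bash
python3 -c "
from h import *
avgF(8)
comp([('side',215,110,110,95,7)],'pics/h4.png')"
```

```text
avg [-0.3   0.05 -0.08 -0.01  0.01 -0.01] sd [0.38 0.35 0.41 0.03 0.03 0.02] [0.5868 0.066  0.3242] 23.43
```

View pics/h4.png

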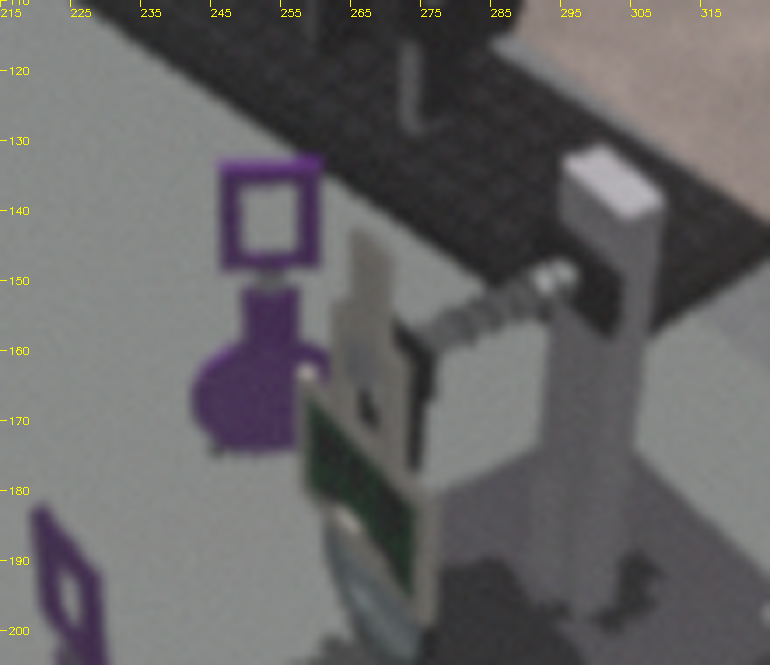

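The carrier hangs at rest on the hook at about (267,160) with the magnifier behind it at (274,165), and the gripper is clear above. I'll hand it in.

```bash
python3 -c "
from rig import order
print(order.sign_off())"
```

```text
the job is handed in; nothing more can be done
None
```

The carrier hangs by its eye on the hook, behind the tip and in front of the magnifier; I let go only after feeling it bear on the bar (about 4 N), and the job was handed in at about 23.5 s.

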